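# Set out the indigo jars from light to dark for a graded print

### The job

Line the four blue pigment jars up on the board in order of shade, one upright in the middle of each grey disc: the palest on the disc next to the white tile, getting darker along the row to the darkest next to the black tile. Set each down gently, without dropping or tipping any, and leave the red jar standing where it is.

Things in the scene. Friction and masses are not known exactly. Their poses are not given: they have to be found in the camera images.
- jar_pale: Closed round pigment jar, very pale, whitish blue (the lightest), loose, upright on the table at the start. Diameter 52 mm, 72 mm tall: straight coloured body up to 56 mm, a narrower steel lid (47 mm across) above, with a disc of the jar's own colour on top. 0.15 to 0.3 kg. Origin: centre of the underside, z up.
- jar_light: Closed round pigment jar, light sky blue (second lightest), loose, upright on the table at the start. Diameter 52 mm, 72 mm tall: straight coloured body up to 56 mm, a narrower steel lid (47 mm across) above, with a disc of the jar's own colour on top. 0.15 to 0.3 kg. Origin: centre of the underside, z up.
- jar_mid: Closed round pigment jar, strong medium blue (second darkest), loose, upright on the table at the start. Diameter 52 mm, 72 mm tall: straight coloured body up to 56 mm, a narrower steel lid (47 mm across) above, with a disc of the jar's own colour on top. 0.15 to 0.3 kg. Origin: centre of the underside, z up.
- jar_deep: Closed round pigment jar, deep, almost black navy (the darkest), loose, upright on the table at the start. Diameter 52 mm, 72 mm tall: straight coloured body up to 56 mm, a narrower steel lid (47 mm across) above, with a disc of the jar's own colour on top. 0.15 to 0.3 kg. Origin: centre of the underside, z up.
- jar_red: Closed round pigment jar, vermilion red, loose, upright on the table at the start. Diameter 52 mm, 72 mm tall: straight coloured body up to 56 mm, a narrower steel lid (47 mm across) above, with a disc of the jar's own colour on top. 0.15 to 0.3 kg. Origin: centre of the underside, z up. Not part of the row: it stays where it is, among the blue jars.
- mark_a: One of four identical dark grey discs fixed in a straight row, 84 mm between centres, on a pale wooden board (100 x 480 mm, 12 mm thick). A disc is 70 mm across, 4 mm thick, and is one jar's place. Which letter lies where in the row varies. Origin: centre of the disc's underside, level with the board's top; jars stand on the disc's top, 4 mm higher.
- mark_b: One of four identical dark grey discs fixed in a straight row, 84 mm between centres, on a pale wooden board (100 x 480 mm, 12 mm thick). A disc is 70 mm across, 4 mm thick, and is one jar's place. Which letter lies where in the row varies. Origin: centre of the disc's underside, level with the board's top; jars stand on the disc's top, 4 mm higher.
- mark_c: One of four identical dark grey discs fixed in a straight row, 84 mm between centres, on a pale wooden board (100 x 480 mm, 12 mm thick). A disc is 70 mm across, 4 mm thick, and is one jar's place. Which letter lies where in the row varies. Origin: centre of the disc's underside, level with the board's top; jars stand on the disc's top, 4 mm higher.
- mark_d: One of four identical dark grey discs fixed in a straight row, 84 mm between centres, on a pale wooden board (100 x 480 mm, 12 mm thick). A disc is 70 mm across, 4 mm thick, and is one jar's place. Which letter lies where in the row varies. Origin: centre of the disc's underside, level with the board's top; jars stand on the disc's top, 4 mm higher.
- white_tile: White glazed square tile, 50 x 50 x 8 mm, fixed on one end of the board, in line with the discs, 80 mm from the centre of the nearest disc: it marks the light end of the row. A like tile in black lies at the other end (the dark end). Which end is which varies. Origin: centre of the underside, at the board's top.

How it is judged:
By the outcome, as a careful person would: the job done as asked, in the order asked, and still so for the second after the job is handed in, with the robot touching nothing.
It also fails if it takes over 109 s, if anything falls off the work surface, if the arm or the gripper's body presses on something with over 40 N, if the wrist force passes 120 N, or if a joint passes its speed limit or range.

### The arm

A 6-joint arm with a two-finger parallel gripper is mounted at the origin on the work surface. World frame = base frame: x ahead of the robot, y to its left, z up, the work surface at z = 0. Lengths are in m, angles in rad, forces in N, time in s.
With the tool pointing down it reaches from about 0.275 to 0.725 m from the base axis. Payload 5.6 kg.
Tool frame: the origin (TCP) lies between the finger pads; the fingertips stand 17 mm ahead of it and the grasp point (between the pads) lies 2 mm behind it; z points along the fingers, y is the line along which they close (so a half turn about z gives the same grasp; the last joint's range is limited). The gripper opens to 85 mm and grips with 20 to 120 N. Pads are 22 mm wide; open, the fingers measure 114 mm over their backs; the gripper's body (76 mm by 85 mm) begins 54 mm behind the grasp point. The pads swing forward as they close: fully open they stand 13 mm farther back than shut.
Start: joints at [1.62, 0.255, 0.108, 0, -1.424, -0.285], TCP at [0.128, 0.535, 0.248] pointing down, gripper open.
Joint ranges: [-2.95, 2.95], [-1.21, 1.97], [-1.09, 1.5], [-2.87, 1.71], [-2.94, -0.07], [-3.05, 3.05]. Speed limits (rad/s): [2.57, 2.57, 3.14, 3.14, 3.14, 3.14].

### API

Orientations are given as a unit quaternion [w, x, y, z].
In Python, from rig import manip, eyes, job gives the robot as it stands.
- The arm moves only by the tool play_rows, never from a script. Its argument "motion" is one flat list of numbers, 4 for each row, row after row: the shift along the tool's x, y, z in cm, then the turn about the tool's z in units of 10 degrees (1.0 is 10 degrees). A call has 1 to 10 rows; each row shifts and turns the commanded pose from where the row before left it, along the tool's axes as they then stand; what a row does not reach is not made up. A row lasts 1/8 s, in which the tool goes at most 62.5 mm and 10.7 degrees, less where a joint would pass 70% of its speed; a pose out of reach is approached as far as the arm can. A call with a gripper value outside its range is refused whole. "claw" is the closure, from 0 (fully open) to 1 (shut), set as the call begins (left out, the last holds). The fingers move at their own pace and stop on an object; "grip_force" is the grip in N (left out, the last holds). Time passes only in rows, so rows that do not move let the fingers close. It gives the time, the measured TCP pose, the force, the opening and the grip force at its end, in the units of the state.
- manip.get_state(): the state, without advancing time (a new reading comes with each control period).
- eyes.snapshot(name): name is "scene" or "side" or "wrist"; returns a dict with "pixels" (480x640x3 uint8, red, green, blue), "camera_matrix" (3x3 intrinsics, pixels), "T" (4x4, takes a point from camera to world coordinates); the wrist camera has in their place "tool_from_camera" (4x4, takes a point from camera to tool coordinates, whose origin is the TCP and whose axes are the flange's). Camera axes: x right, y down, z forward; pixel columns grow to the right and rows downward; lengths in m; the calibration is good to about 2 mm. A picture is of the moment at which its call begins: read the wrist's pose just before it. There is no depth.
- job.sign_off(): hands the job in; it is judged then, once.
Trained networks look in the newest picture that a camera, given by its name, has taken for a name from the list of things; names that differ only in an ending like _2 or _b are one class to them, and where a whole thing is asked for, a point or a joint stands for the part that bears it (a point fixed in the world has none). Each returns a list of dicts, best first, with "p" (0 to 1); they miss things now and then, are a little off and sometimes report something else, mostly with a low value. They report only what shows in the picture. A call takes as long as a camera call.
- eyes.silhouettes(camera, label): "pixels" (480x640 bool, what is visible of it).
- eyes.spot_point(camera, label): "point" ([x, y, z] in m, in the coordinates of the camera as it stood for that picture, good to about 4 mm: a listed point, or the origin of a listed thing).
The state is a dict: "t": time; "joint_positions": joint angles; "joint_velocities": joint speeds; "tau": joint torques, N m; "tcp_pos": TCP position; "ee_rot": TCP orientation; "wrist_force": force on the tool from outside, world axes, zero at the start; "moment": the same for the moment, N m; "grip_width": finger opening in m; "grip_force": force on a finger pad.
Only numpy, scipy, OpenCV 4.12 (cv2) and the standard library are available. Lean on these libraries where they do the work, as an engineer would, in place of code of your own. Each camera call takes 0.05 s, during which the arm holds its last target. There are 200 camera calls.

## Working session

There is one attempt and no reset: what is moved stays moved. The work goes in short steps, Python scripts to look and compute and a tool call to move; the robot and the scene stay as the last step left them, time stands still between calls to the robot, and variables do not carry over. Pictures are saved under pics/ and viewed, at most 14 in all, crops included, and the job is handed in when it is done.

Besides the shell and the picture viewer there is one more tool, called as name(argument=value, ...) on one line, values as JSON. play_rows: Moves the arm, as the interface text tells. Its arguments: {"type":"object","properties":{"motion":{"type":"array","items":{"type":"number"}},"claw":{"type":"number"},"grip_force":{"type":"number"}},"required":["motion"]}

```bash
mkdir -p pics; ls
cat > h.py <<'E'
import numpy as np, cv2
from rig import manip, eyes, job
def snap(n,save=None):
    s=eyes.snapshot(n)
    if save: cv2.imwrite('pics/'+save,s['pixels'][:,:,::-1])
    return s
E
python3 - <<'E'
from h import *
s=manip.get_state();print({k:np.round(v,3) for k,v in s.items()})
L=['jar_pale','jar_light','jar_mid','jar_deep','jar_red','mark_a','white_tile']
for c in ['scene','side']:
    d=snap(c,c+'0.png')
    for l in L:
        for r in eyes.spot_point(c,l)[:6]:
            p=d['T'][:3,:3]@r['point']+d['T'][:3,3]
            q=d['camera_matrix']@r['point'];print(c,l,round(r['p'],2),p.round(3),(q[:2]/q[2]).round())
E
```

```text
pics
{'t': np.float64(0.0), 'joint_positions': array([ 1.620e+00,  2.560e-01,  1.070e-01, -1.000e-03, -1.424e+00,
       -2.850e-01]), 'joint_velocities': array([ 0.002, -0.001, -0.001,  0.001, -0.   ,  0.001]), 'tau': array([-0.0000e+00, -3.8663e+01,  2.3794e+01,  5.3650e+00, -6.0000e-03,
       -0.0000e+00]), 'tcp_pos': array([0.128, 0.534, 0.247]), 'ee_rot': array([ 0.001,  0.993, -0.118, -0.   ]), 'wrist_force': array([ 0.01 , -0.355,  0.044]), 'moment': array([-0.011, -0.055,  0.025]), 'grip_force': np.float64(0.0), 'grip_width': np.float64(0.086)}
scene jar_pale 0.65 [ 0.425 -0.014  0.001] [296. 219.]
scene jar_light 0.62 [ 0.454  0.117 -0.001] [365. 214.]
scene jar_mid 0.91 [ 0.45  -0.271  0.002] [163. 261.]
scene jar_mid 0.2 [ 0.43  -0.113 -0.003] [247. 235.]
scene jar_deep 0.97 [0.471 0.256 0.002] [433. 202.]
scene jar_red 0.68 [ 0.428 -0.115 -0.007] [246. 236.]
scene mark_a 0.83 [0.641 0.079 0.015] [386. 280.]
scene mark_a 0.82 [0.645 0.161 0.011] [430. 271.]
scene mark_a 0.62 [ 0.65  -0.091  0.013] [293. 311.]
scene mark_a 0.57 [ 0.64  -0.006  0.01 ] [339. 295.]
scene white_tile 0.97 [0.641 0.239 0.011] [469. 259.]
side jar_pale 0.67 [ 0.421 -0.018  0.002] [391. 265.]
side jar_light 0.94 [0.457 0.125 0.003] [329. 309.]
side jar_light 0.41 [ 0.433 -0.118  0.001] [405. 235.]
side jar_mid 0.98 [ 0.454 -0.276  0.005] [422. 195.]
side jar_deep 0.7 [ 0.475  0.256 -0.002] [266. 369.]
side jar_deep 0.26 [0.646 0.156 0.013] [207. 279.]
side jar_red 0.74 [ 0.432 -0.118 -0.001] [405. 236.]
side mark_a 0.9 [ 0.649 -0.094  0.012] [292. 210.]
side mark_a 0.68 [0.645 0.158 0.012] [207. 281.]
side mark_a 0.58 [0.645 0.071 0.013] [242. 252.]
side white_tile 0.74 [0.641 0.24  0.013] [170. 313.]
```

View pics/scene0.png

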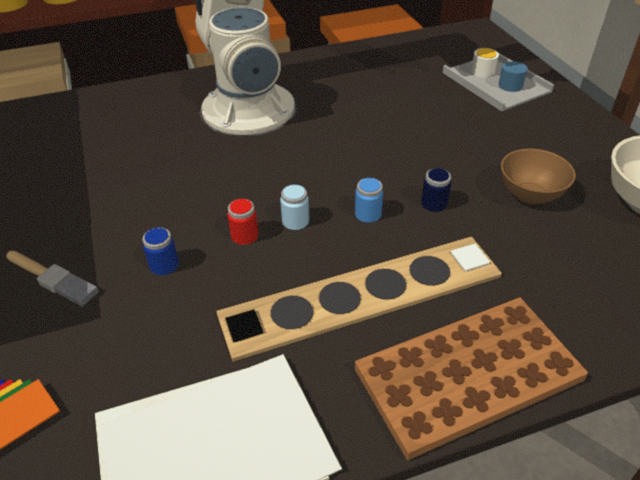

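View pics/side0.png

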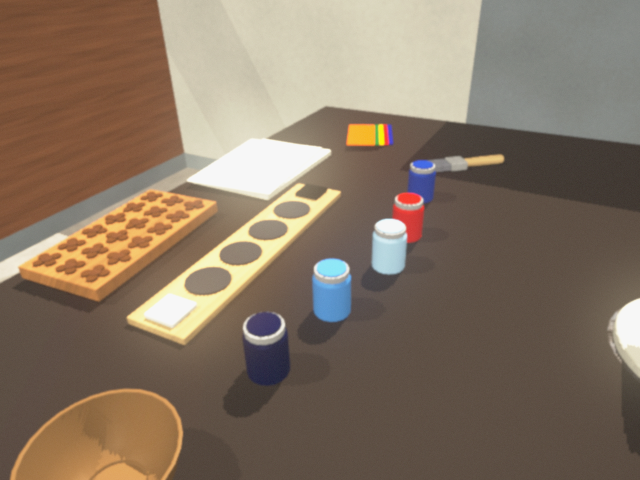

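The scene picture shows the jars at (160,250) mid, (243,222) red, (294,207) pale, (369,200) light and (436,190) deep. The white tile is at (470,258), so the row runs pale to deep from +y to -y. The side view shows the same layout, with the deep jar nearest at (267,347). I'll refine the positions with a two-view silhouette fit.

```bash
cat >> h.py <<'E'
from scipy.optimize import least_squares
a=np.linspace(0,2*np.pi,72,endpoint=False)
ring=lambda r,z:np.c_[r*np.cos(a),r*np.sin(a),0*a+z]
JAR=np.vstack([ring(.026,0),ring(.026,.056),ring(.0235,.072)]); DISC=np.vstack([ring(.035,0),ring(.035,.004)])
def proj(d,P):
    R,t=d['T'][:3,:3],d['T'][:3,3]; q=(P-t)@R@d['camera_matrix'].T; return q[:,:2]/q[:,2:]
def bb(uv): return np.r_[uv.min(0),uv.max(0)]
def mbb(m):
    n,l,s,_=cv2.connectedComponentsWithStats(m.astype(np.uint8)); i=1+s[1:,4].argmax()
    x,y,w,h=s[i,:4]; return np.array([x-.5,y-.5,x+w-.5,y+h-.5])
def fit(model,obs,p0): # obs: list of (snapshot,mask)
    f=lambda p:np.concatenate([bb(proj(d,model+p))-mbb(m) for d,m in obs])
    r=least_squares(f,p0,loss='soft_l1'); return r.x,f(r.x)
def near(d,ms,P):  # best mask whose centre is near projected P
    c=proj(d,np.array([P]))[0]; best=None
    for m in ms:
        b=mbb(m['pixels']); e=np.hypot(*((b[:2]+b[2:])/2-c))
        if e<15 and (best is None or e<best[0]): best=(e,m['pixels'])
    return best and best[1]
def measure(items):
    D={c:eyes.snapshot(c) for c in('scene','side')}; S={}
    for n,(lab,mod,p0) in items.items():
        obs=[]
        for c in D:
            if (c,lab) not in S: S[c,lab]=eyes.silhouettes(c,lab)
            m=near(D[c],S[c,lab],np.add(p0,[0,0,mod[:,2].max()/2]))
            if m is not None: obs.append((D[c],m))
        if not obs: print(n,'none');continue
        x,r=fit(mod,obs,p0); print(n,len(obs),x.round(4),'res',r.round(1))
E
python3 - <<'E'
from h import *
I={n:(n,JAR,p) for n,p in dict(jar_pale=[.423,-.016,0],jar_light=[.456,.121,0],jar_mid=[.452,-.273,0],jar_deep=[.473,.256,0],jar_red=[.43,-.116,0]).items()}
for i,y in enumerate([.16,.075,-.007,-.092]): I[f'm{i}']=('mark_a',DISC,[.645,y,.012])
measure(I)
E
```

```text
jar_pale 2 [ 0.4255 -0.0166 -0.0013] res [-0.1 -0.8 -0.3  0.5 -0.3 -0.5  0.   0.8]
jar_light 2 [ 0.4546  0.1224 -0.0016] res [-0.5 -0.5 -0.1  0.3 -0.6 -1.   0.2  1.7]
jar_mid 2 [ 0.4572 -0.2743 -0.0005] res [-1.1 -1.4 -0.1 -0.1 -1.2  0.3 -0.3  0.9]
jar_deep 1 [ 0.4775  0.248  -0.0097] res [ 0.4 -0.3 -0.4  0.2]
jar_red 2 [ 4.313e-01 -1.190e-01 -3.000e-04] res [-1.4 -1.2  0.   0.1 -1.7 -0.2  0.1  1.4]
m0 2 [0.6429 0.1578 0.0113] res [-0.6 -0.5  0.4  0.5 -0.6 -0.4  0.6  0.4]
m1 2 [0.6455 0.0742 0.0117] res [-0.7 -0.9 -0.1  0.3 -0.2  0.  -0.5  0.3]
m2 2 [ 0.6468 -0.0095  0.0106] res [-0.1  0.3  0.1 -0.2 -0.5  0.1  0.6 -0.1]
m3 1 [ 0.6542 -0.1029  0.0068] res [ 0.2 -0.3 -0.2  0.3]
```

play_rows(motion=[0,0,0,1,0,0,0,1,0,0,0,1,0,0,0,1,0,0,0,1,0,0,0,1,0,0,0,1,0,0,0,0.65], claw=0, grip_force=35)

```text
t: 2.5
tcp_pos: [0.1285, 0.5348, 0.2483]
ee_rot: [-0.0, -0.705, 0.709, -0.0]
wrist_force: [0.5, -1.0, -0.5]
grip_width: 0.0854
grip_force: 0.0
```

play_rows(motion=[1.75,-2.15,0,0,3.5,-4.3,0,0,3.5,-4.3,0,0,3.5,-4.3,0,0,3.5,-4.3,0,0,3.5,-4.3,0,0,3.5,-4.3,0,0,3.5,-4.3,0,0,1.75,-2.15,0,0,0,0,0,0])

```text
t: 3.75
tcp_pos: [0.4735, 0.2534, 0.2479]
ee_rot: [-0.0, -0.706, 0.708, -0.0]
wrist_force: [-0.4, 1.0, -0.4]
grip_width: 0.0854
grip_force: 0.0
```

```bash
cat >> h.py <<'E'
from scipy.spatial.transform import Rotation as Ro
def wrist(save=None):
    s=manip.get_state(); d=snap('wrist',save); q=s['ee_rot']
    W=np.eye(4);W[:3,:3]=Ro.from_quat(np.r_[q[1:],q[0]]).as_matrix();W[:3,3]=s['tcp_pos']
    d['T']=W@d['tool_from_camera']; return d,s
def wlook(lab,mod,p0,z,save=None):
    d,s=wrist(save); ms=eyes.silhouettes('wrist',lab)
    print('tcp',s['tcp_pos'].round(4))
    for m in ms[:3]:
        b=mbb(m['pixels']); f=lambda p:bb(proj(d,mod+[p[0],p[1],z]))-b
        r=least_squares(f,p0[:2],loss='soft_l1'); print(lab,round(m['p'],2),b,r.x.round(4),f(r.x).round(1))
    for r in eyes.spot_point('wrist',lab)[:2]: print('pt',round(r['p'],2),(d['T'][:3,:3]@r['point']+d['T'][:3,3]).round(4))
E
python3 -c "
from h import *
wlook('jar_deep',JAR,[.474,.255],0,'w1.png')"
```

```text
tcp [0.4735 0.2534 0.2479]
jar_deep 0.65 [284.5 174.5 347.5 248.5] [0.4723 0.2567] [-0.4 -0.7  0.4  0.7]
jar_deep 0.42 [ 70.5  45.5 155.5 134.5] [0.6219 0.1583] [ -1.3   3.3  19.  -10.9]
pt 0.58 [0.4694 0.2551 0.0058]
pt 0.23 [0.4563 0.1221 0.0007]
```

View pics/w1.png

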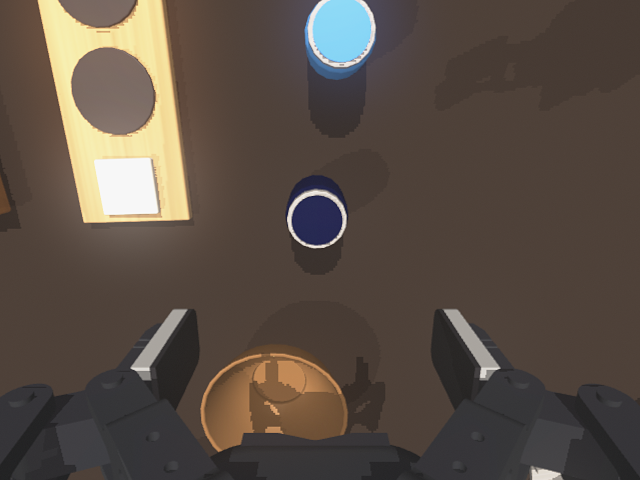

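The wrist view shows the deep jar's lid at about (317,218), midway between the fingers. The white tile is at (127,186) and the nearest disc at (113,90).

play_rows(motion=[-0.3,0.1,3,0,0,0,5,0,0,0,5,0,0,0,4,0,0,0,2.5,0,0,0,1.2,0,0,0,0.5,0,0,0,0,0])

```text
t: 4.9
tcp_pos: [0.4717, 0.2583, 0.037]
ee_rot: [-0.001, 0.707, -0.707, 0.0]
wrist_force: [-0.2, 0.4, -0.6]
grip_width: 0.0856
grip_force: 0.0
```

play_rows(motion=[0,0,0,0,0,0,0,0,0,0,0,0,0,0,0,0,0,0,0,0,0,0,0,0], claw=1, grip_force=40)

```text
t: 5.65
tcp_pos: [0.472, 0.2581, 0.0373]
ee_rot: [-0.001, 0.707, -0.707, 0.0]
wrist_force: [-1.1, -0.3, 5.6]
grip_width: 0.0511
grip_force: 41.6
```

play_rows(motion=[0,0,-1,0,0,0,-3,0,0,0,-4,0,1,-0.5,-2.5,0,2.5,-1.2,-1,0,4,-2,0,0,4,-2,0,0,4,-2,0,0,4,-2,0,0,4,-2,0,0])

```text
t: 6.9
tcp_pos: [0.5885, 0.0213, 0.1513]
ee_rot: [-0.0, -0.707, 0.707, 0.0]
wrist_force: [0.7, 1.1, -2.3]
grip_width: 0.0512
grip_force: 42.2
```

play_rows(motion=[4,-2,0,0,4,-2,0,0,2.5,-1.3,0,0,1,-0.7,0,0,0,0,0,0,0,0,0,0])

```text
t: 7.65
tcp_pos: [0.648, -0.0913, 0.1513]
ee_rot: [-0.0, 0.707, -0.707, -0.0]
wrist_force: [0.2, 0.9, -1.6]
grip_width: 0.051
grip_force: 42.2
```

Run:
```python
from h import *
wlook('mark_a',DISC,[.6488,-.0933],.012,'w2.png')
m=eyes.silhouettes('wrist','jar_deep')
print([(round(x['p'],2),mbb(x['pixels'])) for x in m])
print(manip.get_state()['ee_rot'])
```

```text
tcp [ 0.648  -0.0913  0.1513]
mark_a 0.78 [259.5 176.5 361.5 252.5] [ 0.6507 -0.0933] [-0.9 -1.4  0.9 23.5]
pt 0.59 [ 0.6534 -0.089   0.0105]
[(0.95, array([231.5, 235.5, 398.5, 438.5]))]
[-1.26081579e-04  7.07405153e-01 -7.06808272e-01  2.55840003e-05]
```

View pics/w2.png

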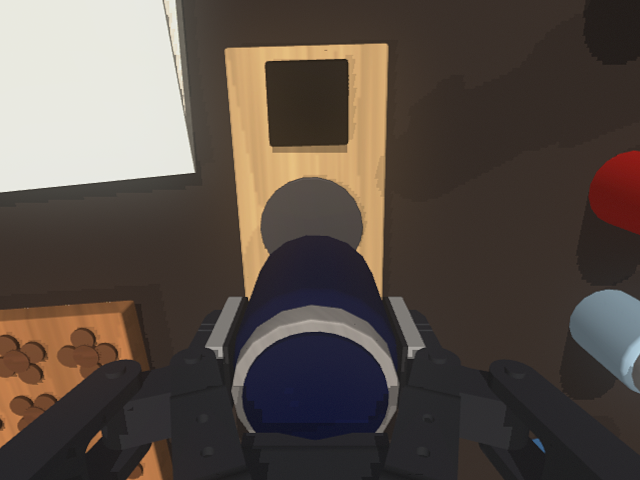

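The deep jar hangs upright in the grip at (315,340). Its disc shows behind it at about (311,225), between the black tile at (307,103) and the jar, as intended.

play_rows(motion=[0.1,-0.2,1.5,0,0,0,3,0,0,0,2.5,0,0,0,1.5,0,0,0,0.7,0,0,0,0.2,0,0,0,0.1,0,0,0,0,0])

```text
t: 8.85
tcp_pos: [0.6508, -0.0933, 0.057]
ee_rot: [0.0, -0.707, 0.707, -0.0]
wrist_force: [0.8, -1.1, -2.3]
grip_width: 0.0508
grip_force: 42.3
```

play_rows(motion=[0,0,0.1,0,0,0,0.1,0,0,0,0,0])

```text
t: 9.22
tcp_pos: [0.6503, -0.0933, 0.0542]
ee_rot: [-0.0, -0.707, 0.707, 0.0]
wrist_force: [-0.1, -0.1, -2.1]
grip_width: 0.0507
grip_force: 42.3
```

play_rows(motion=[-0.1,0,0.1,0,0,0,0,0])

```text
t: 9.48
tcp_pos: [0.6504, -0.0924, 0.0535]
ee_rot: [-0.0, -0.707, 0.707, -0.0]
wrist_force: [-0.7, -0.9, -1.0]
grip_width: 0.0509
grip_force: 42.3
```

play_rows(motion=[0,0,0.05,0,0,0,0,0])

```text
t: 9.72
tcp_pos: [0.6505, -0.0924, 0.0534]
ee_rot: [0.0, -0.707, 0.707, -0.0]
wrist_force: [-1.9, -0.4, 3.7]
grip_width: 0.0508
grip_force: 42.7
```

play_rows(motion=[0,0,0,0,0,0,0,0,0,0,0,0,0,0,0,0], claw=0)

```text
t: 10.22
tcp_pos: [0.6504, -0.0923, 0.0527]
ee_rot: [0.0, -0.707, 0.707, 0.0]
wrist_force: [0.4, -0.2, -0.9]
grip_width: 0.0851
grip_force: 0.0
```

play_rows(motion=[0,0,-1,0,0,0,-3,0,0,0,-5,0,0.5,0.5,-4,0,2,2,-2,0,3.5,4,0,0,4,4.2,0,0,4,4.2,0,0,3,3.2,0,0,1.2,1.2,0,0])

```text
t: 11.48
tcp_pos: [0.4558, -0.2757, 0.2041]
ee_rot: [0.0, -0.706, 0.708, -0.001]
wrist_force: [0.9, 0.6, -0.2]
grip_width: 0.0854
grip_force: 0.0
```

Run:
```python
from h import *
wlook('jar_mid',JAR,[.4572,-.2743],0)
measure({'jar_deep':('jar_deep',JAR,[.6504,-.0935,.016]),'m3':('mark_a',DISC,[.649,-.0935,.012])})
```

```text
tcp [ 0.4558 -0.2757  0.2041]
jar_mid 0.84 [275.5 181.5 348.5 267.5] [ 0.4579 -0.2733] [-0.2 -1.2  0.2  1. ]
pt 0.79 [ 0.461  -0.2727 -0.0046]
jar_deep 2 [ 0.6503 -0.0934  0.0153] res [ 0.  -0.5 -0.6  0.2 -1.3 -0.2  0.3  0.6]
m3 2 [ 0.6486 -0.0931  0.0061] res [-0.1 -4.5 -0.1  1.4 -0.1 -1.5 -0.1  3.6]
```

play_rows(motion=[-0.2,-0.2,3,0,0,0,5,0,0,0,4.5,0,0,0,2.5,0,0,0,1.2,0,0,0,0.5,0,0,0,0,0])

```text
t: 12.8
tcp_pos: [0.46, -0.2724, 0.0364]
ee_rot: [-0.0, 0.707, -0.707, 0.001]
wrist_force: [0.4, 0.2, 0.2]
grip_width: 0.0853
grip_force: 0.0
```

play_rows(motion=[0,0,0,0,0,0,0,0,0,0,0,0,0,0,0,0,0,0,0,0], claw=1, grip_force=40)

```text
t: 13.42
tcp_pos: [0.4594, -0.2725, 0.0368]
ee_rot: [-0.0, 0.707, -0.707, 0.0]
wrist_force: [-2.5, 1.5, 5.6]
grip_width: 0.0509
grip_force: 41.3
```

play_rows(motion=[0,0,-1,0,0,0,-3,0,0,0,-4,0,-0.6,-0.4,-2.5,0,-2,-1.4,-1,0,-3.2,-2.3,0,0,-4,-2.9,0,0,-4,-2.9,0,0,-4,-2.9,0,0,-4,-2.8,0,0])

```text
t: 14.68
tcp_pos: [0.6159, -0.0528, 0.1509]
ee_rot: [-0.0, -0.707, 0.707, 0.0]
wrist_force: [1.4, 0.2, -2.3]
grip_width: 0.0513
grip_force: 42.5
```

play_rows(motion=[-2.9,-2,0,0,-1.2,-0.9,0,0,-0.5,-0.3,0,0,0,0,0,0,0,0,0,0])

```text
t: 15.3
tcp_pos: [0.6469, -0.0093, 0.1511]
ee_rot: [-0.0, -0.707, 0.708, -0.0]
wrist_force: [-0.5, -0.0, -1.8]
grip_width: 0.0511
grip_force: 42.6
```

Run:
```python
from h import *
wlook('mark_a',DISC,[.647,-.0095],.012)
```

```text
tcp [ 0.6469 -0.0093  0.1511]
mark_a 0.67 [252.5  77.5 364.5 158.5] [ 0.6506 -0.0718] [ 0.4 -1.8 -0.4 32. ]
mark_a 0.63 [262.5 180.5 363.5 255.5] [ 0.6479 -0.0087] [-1.3 -1.4  1.3 24.1]
pt 0.59 [ 0.6492 -0.0069  0.0132]
```

play_rows(motion=[-0.1,0,1.5,0,0,0,3,0,0,0,2.5,0,0,0,1.5,0,0,0,0.8,0,0,0,0.25,0,0,0,0.1,0,0,0,0,0])

```text
t: 16.45
tcp_pos: [0.6478, -0.0073, 0.055]
ee_rot: [0.001, -0.707, 0.707, -0.0]
wrist_force: [-0.9, 0.1, -2.7]
grip_width: 0.0511
grip_force: 42.6
```

play_rows(motion=[0,0,0.1,0,0,0,0,0])

```text
t: 16.7
tcp_pos: [0.6474, -0.0073, 0.0534]
ee_rot: [0.0, -0.707, 0.707, -0.0]
wrist_force: [-0.4, 0.1, -2.4]
grip_width: 0.0508
grip_force: 42.6
```

play_rows(motion=[0.1,0,0.05,0,0,0,0,0])

```text
t: 16.95
tcp_pos: [0.6475, -0.0084, 0.0529]
ee_rot: [0.0, -0.707, 0.707, -0.0]
wrist_force: [0.1, -0.8, -1.6]
grip_width: 0.0513
grip_force: 42.6
```

play_rows(motion=[0,0,0.05,0,0,0,0,0])

```text
t: 17.2
tcp_pos: [0.6475, -0.0084, 0.0528]
ee_rot: [0.0, -0.707, 0.707, -0.0]
wrist_force: [-1.8, -0.1, 3.1]
grip_width: 0.0511
grip_force: 43.0
```

play_rows(motion=[0,0,0,0,0,0,0,0,0,0,0,0,0,0,0,0], claw=0)

```text
t: 17.7
tcp_pos: [0.6474, -0.0083, 0.0523]
ee_rot: [0.0, -0.707, 0.707, -0.0]
wrist_force: [-0.3, 0.3, 0.7]
grip_width: 0.0854
grip_force: 0.0
```

play_rows(motion=[0,0,-1,0,0,0,-3,0,0,0,-5,0,-0.5,0.7,-4,0,-1.5,2,-2,0,-2.8,4.2,0,0,-3,4.5,0,0,-2.8,4.2,0,0,-2,2.7,0,0,-0.5,1,0,0])

```text
t: 18.95
tcp_pos: [0.4534, 0.1236, 0.2035]
ee_rot: [-0.001, 0.708, -0.706, 0.0]
wrist_force: [1.0, 1.3, 0.4]
grip_width: 0.0857
grip_force: 0.0
```

Run:
```python
from h import *
wlook('jar_light',JAR,[.4546,.1224],0)
measure({'jar_mid':('jar_mid',JAR,[.6474,-.0095,.016])})
```

```text
tcp [0.4534 0.1236 0.2035]
jar_light 0.84 [276.5 177.5 348.5 262.5] [0.4551 0.1226] [-0.9 -1.7  0.9  1.4]
jar_light 0.24 [12.5 -0.5 91.5 82.5] [0.6067 0.0098] [-1.2 -0.8 55.5 14.2]
pt 0.78 [0.4557 0.1219 0.0008]
jar_mid 2 [ 0.6462 -0.0091  0.0149] res [ 0.1 -1.2 -1.3  0.5 -0.3 -0.4 -0.5  1.2]
```

play_rows(motion=[0.1,-0.1,3,0,0,0,5,0,0,0,4.5,0,0,0,2.5,0,0,0,1.2,0,0,0,0.4,0,0,0,0,0])

```text
t: 20.18
tcp_pos: [0.4561, 0.1219, 0.0369]
ee_rot: [0.001, -0.707, 0.707, -0.0]
wrist_force: [-0.2, -0.8, -0.3]
grip_width: 0.0854
grip_force: 0.0
```

play_rows(motion=[0,0,0,0,0,0,0,0,0,0,0,0,0,0,0,0,0,0,0,0], claw=1, grip_force=40)

```text
t: 20.8
tcp_pos: [0.4557, 0.122, 0.0372]
ee_rot: [-0.001, 0.707, -0.707, 0.0]
wrist_force: [-2.9, 0.1, 5.9]
grip_width: 0.0511
grip_force: 41.5
```

play_rows(motion=[0,0,-1,0,0,0,-3,0,0,0,-4,0,0.1,-0.4,-2.5,0,0.4,-1.6,-1,0,0.8,-3.2,0,0,0.9,-3.6,0,0,0.9,-3.6,0,0,0.8,-3.2,0,0,0.6,-2.3,0,0])

```text
t: 22.05
tcp_pos: [0.6351, 0.0761, 0.1508]
ee_rot: [-0.001, -0.707, 0.707, 0.0]
wrist_force: [-1.1, 0.9, -3.1]
grip_width: 0.0509
grip_force: 42.6
```

play_rows(motion=[0.3,-1,0,0,0,0,0,0,0,0,0,0])

```text
t: 22.42
tcp_pos: [0.6436, 0.074, 0.1515]
ee_rot: [0.0, 0.707, -0.707, -0.0]
wrist_force: [0.3, -0.8, -3.3]
grip_width: 0.0508
grip_force: 42.6
```

Run:
```python
from h import *
wlook('mark_a',DISC,[.645,.0743],.012)
```

```text
tcp [0.6436 0.074  0.1515]
mark_a 0.91 [259.5 114.5 359.5 158.5] [0.6468 0.0331] [-4.1 -1.2  4.2 63.8]
mark_a 0.83 [259.5 179.5 362.5 256.5] [0.6459 0.0739] [-0.2 -1.6  0.2 21.9]
mark_a 0.8 [266.5  -0.5 337.5  13.5] [ 0.6444 -0.0299] [-11.6  -1.2  34.1 111.5]
pt 0.67 [0.6442 0.0735 0.0101]
```

play_rows(motion=[0,-0.1,1.5,0,0,0,3,0,0,0,2.5,0,0,0,1.5,0,0,0,0.8,0,0,0,0.25,0,0,0,0.1,0,0,0,0,0])

```text
t: 23.58
tcp_pos: [0.6458, 0.0738, 0.0555]
ee_rot: [0.001, -0.707, 0.707, -0.0]
wrist_force: [0.4, 0.1, -2.1]
grip_width: 0.0513
grip_force: 42.6
```

play_rows(motion=[0,0,0.1,0,0,0,0,0])

```text
t: 23.82
tcp_pos: [0.6454, 0.0737, 0.0539]
ee_rot: [0.0, -0.707, 0.707, -0.0]
wrist_force: [0.6, 0.0, -2.4]
grip_width: 0.051
grip_force: 42.6
```

play_rows(motion=[0,0,0.1,0,0,0,0,0])

```text
t: 24.08
tcp_pos: [0.6455, 0.0737, 0.0533]
ee_rot: [0.0, -0.707, 0.707, -0.0]
wrist_force: [-1.3, 0.0, 0.3]
grip_width: 0.051
grip_force: 42.9
```

play_rows(motion=[0,0,0.03,0,0,0,0,0])

```text
t: 24.32
tcp_pos: [0.6455, 0.0737, 0.0533]
ee_rot: [-0.0, 0.707, -0.707, 0.0]
wrist_force: [-3.7, 0.2, 5.0]
grip_width: 0.051
grip_force: 43.2
```

play_rows(motion=[0,0,0,0,0,0,0,0,0,0,0,0,0,0,0,0], claw=0)

```text
t: 24.82
tcp_pos: [0.6454, 0.0737, 0.0524]
ee_rot: [-0.0, -0.707, 0.707, -0.0]
wrist_force: [-0.6, -0.0, -0.4]
grip_width: 0.0853
grip_force: 0.0
```

play_rows(motion=[0,0,-1,0,0,0,-3,0,0,0,-5,0,0.3,0.8,-4,0,1,2.4,-2,0,1.9,4.6,0,0,2.1,5.2,0,0,1.9,4.8,0,0,1.3,3,0,0,0.5,1.2,0,0])

```text
t: 26.08
tcp_pos: [0.4243, -0.0168, 0.2037]
ee_rot: [0.001, -0.707, 0.707, -0.001]
wrist_force: [0.9, 0.0, -0.3]
grip_width: 0.0855
grip_force: 0.0
```

Run:
```python
from h import *
wlook('jar_pale',JAR,[.4255,-.0166],0,'w3.png')
measure({'jar_light':('jar_light',JAR,[.6454,.074,.016])})
```

```text
tcp [ 0.4243 -0.0168  0.2037]
jar_pale 0.7 [276.5 179.5 348.5 264.5] [ 0.4261 -0.0163] [-0.8 -1.8  0.8  1.4]
jar_light 2 [0.6445 0.0731 0.0148] res [-1.1 -1.1  0.3  0.7 -0.  -0.7 -0.3  1.3]
```

View pics/w3.png

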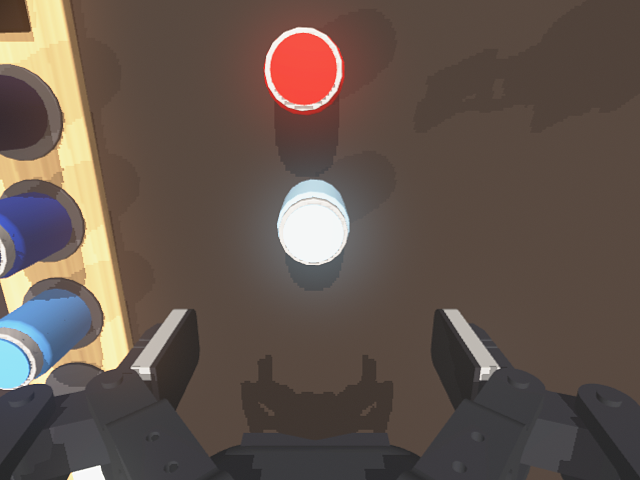

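The pale jar is at (313,225) between the fingers. The red jar stands untouched at (304,70), well clear of the gripper.

play_rows(motion=[0,-0.1,3,0,0,0,5,0,0,0,4.5,0,0,0,2.5,0,0,0,1.2,0,0,0,0.4,0,0,0,0,0])

```text
t: 27.3
tcp_pos: [0.4271, -0.0161, 0.0371]
ee_rot: [-0.0, 0.707, -0.707, 0.0]
wrist_force: [-0.1, 0.2, 0.3]
grip_width: 0.0854
grip_force: 0.0
```

play_rows(motion=[0,0,0,0,0,0,0,0,0,0,0,0,0,0,0,0,0,0,0,0], claw=1, grip_force=40)

```text
t: 27.92
tcp_pos: [0.4269, -0.0162, 0.0373]
ee_rot: [-0.001, 0.707, -0.707, 0.0]
wrist_force: [-1.0, 0.8, 5.5]
grip_width: 0.0507
grip_force: 41.8
```

play_rows(motion=[0,0,-1,0,0,0,-3,0,0,0,-4,0,-0.4,-0.5,-2.5,0,-1.5,-1.9,-1,0,-2.7,-3.3,0,0,-3.2,-4,0,0,-3.2,-4,0,0,-2.9,-3.6,0,0,-2.2,-2.7,0,0])

```text
t: 29.18
tcp_pos: [0.6272, 0.1458, 0.1511]
ee_rot: [0.0, 0.707, -0.707, -0.0]
wrist_force: [0.1, -0.0, -0.9]
grip_width: 0.0507
grip_force: 42.2
```

play_rows(motion=[-1,-1.2,0,0,-0.3,-0.4,0,0,0,0,0,0,0,0,0,0])

```text
t: 29.68
tcp_pos: [0.6419, 0.1572, 0.1519]
ee_rot: [0.0, -0.707, 0.707, 0.0]
wrist_force: [0.8, -0.5, -1.4]
grip_width: 0.0506
grip_force: 42.3
```

Run:
```python
from h import *
wlook('mark_a',DISC,[.643,.158],.012)
```

```text
tcp [0.6419 0.1572 0.1519]
mark_a 0.82 [254.5  93.5 363.5 159.5] [0.6454 0.1039] [-0.3 -1.5  0.3 44.6]
mark_a 0.82 [260.5 181.5 362.5 256.5] [0.644  0.1585] [-0.6 -1.5  0.6 23.6]
mark_a 0.8 [266.5  -0.5 341.5  15.5] [0.6422 0.0532] [-10.7  -1.2  30.8 109.3]
pt 0.56 [0.6436 0.1586 0.0123]
```

play_rows(motion=[-0.1,-0.1,1.5,0,0,0,3,0,0,0,2.5,0,0,0,1.5,0,0,0,0.8,0,0,0,0.25,0,0,0,0.1,0,0,0,0,0])

```text
t: 30.82
tcp_pos: [0.6438, 0.1589, 0.0557]
ee_rot: [0.001, -0.707, 0.707, -0.0]
wrist_force: [-0.3, -0.4, -2.7]
grip_width: 0.0507
grip_force: 42.3
```

play_rows(motion=[0,0,0.1,0,0,0,0,0])

```text
t: 31.08
tcp_pos: [0.6434, 0.1587, 0.0541]
ee_rot: [0.0, -0.707, 0.707, -0.0]
wrist_force: [0.1, -0.1, -1.0]
grip_width: 0.0505
grip_force: 42.3
```

play_rows(motion=[0,0,0.1,0,0,0,0,0])

```text
t: 31.32
tcp_pos: [0.6435, 0.1587, 0.0534]
ee_rot: [0.0, -0.707, 0.707, -0.0]
wrist_force: [-1.0, 0.7, 1.6]
grip_width: 0.0508
grip_force: 42.4
```

Contact is made, so I'll release, rise and back away.

play_rows(motion=[0,0,0.02,0,0,0,0,0,0,0,0,0,0,0,0,0,0,0,0,0], claw=0)

```text
t: 31.95
tcp_pos: [0.6434, 0.1587, 0.0528]
ee_rot: [-0.0, -0.707, 0.707, -0.0]
wrist_force: [-1.0, 0.1, -1.6]
grip_width: 0.0853
grip_force: 0.0
```

play_rows(motion=[0,0,-1,0,0,0,-3,0,0,0,-5,0,0,0.8,-4,0,0,3,-3,0,0,4,-1,0,0,4,0,0,0,2,0,0,0,0,0,0])

```text
t: 33.08
tcp_pos: [0.5047, 0.1588, 0.2244]
ee_rot: [-0.001, 0.707, -0.707, 0.0]
wrist_force: [0.8, 0.9, 0.1]
grip_width: 0.0853
grip_force: 0.0
```

Run:
```python
from h import *
I={n:(n,JAR,p) for n,p in dict(jar_pale=[.643,.158,.016],jar_light=[.645,.074,.016],jar_mid=[.647,-.009,.016],jar_deep=[.65,-.093,.016],jar_red=[.431,-.119,0]).items()}
measure(I); snap('scene','scene9.png')
```

```text
jar_pale 1 [0.655  0.1443 0.0032] res [-0.3  0.2  0.3 -0.2]
jar_light none
jar_mid 2 [ 0.6472 -0.0098  0.0144] res [-0.1 -0.5 -0.5  0.2 -1.5 -0.5  0.3  1.1]
jar_deep 2 [ 0.6498 -0.0951  0.0146] res [-1.1 -1.1  0.3  0.5 -0.5 -0.1 -0.   0.6]
jar_red 2 [ 0.431  -0.119  -0.0015] res [-0.4 -0.8  0.   0.4 -0.6 -0.5  0.2  1.1]
```

View pics/scene9.png

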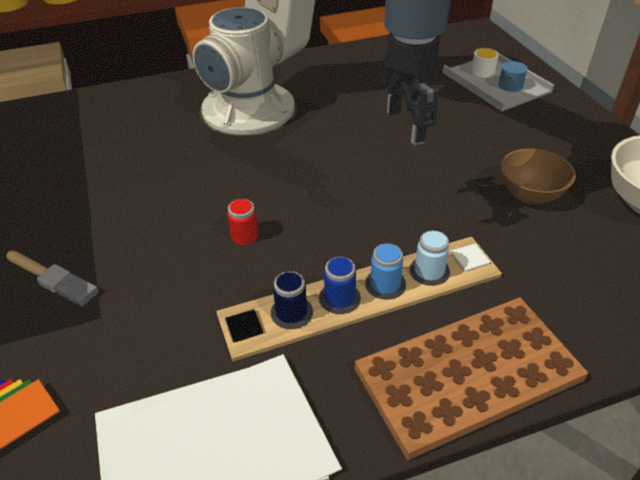

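The final picture shows all four jars upright and centred on their discs: deep (291,298), mid (340,283), light (387,270) and pale (432,257), the last beside the white tile. The red jar is unmoved at (243,222). I'll do one fixed-height check of the pale and light jars before handing in.

Run:
```python
from h import *
for c in('scene','side'):
    d=eyes.snapshot(c)
    for l,p0 in(('jar_pale',[.643,.158]),('jar_light',[.645,.074])):
        for m in eyes.silhouettes(c,l)[:2]:
            b=mbb(m['pixels']);f=lambda p:bb(proj(d,JAR+[p[0],p[1],.016]))-b
            r=least_squares(f,p0,loss='soft_l1');print(c,l,r.x.round(4),f(r.x).round(1))
```

```text
scene jar_pale [0.646  0.1577] [-0.4 -0.1  0.4  0. ]
scene jar_light [0.6461 0.0739] [-0.3 -1.   0.3  0.9]
scene jar_light [0.6449 0.1583] [-0.4 -0.6  0.4  0.5]
side jar_pale [0.6411 0.159 ] [-1.4 -1.8  1.6  0.8]
side jar_light [0.6447 0.0735] [-0.4 -1.3  0.4  0.8]
```

```bash
python3 -c "
from h import *
print(job.sign_off())"
```

```text
the job is handed in; nothing more can be done
None
```

The four blue jars stand upright on their discs, palest by the white tile to darkest by the black tile, each within about 2 mm of centre by my camera measurements; the red jar is where it was, and I handed the job in at about 34 s of the 109 s allowed.

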